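# Feed one coin cell and slide it into the test nest

### The job

Press the red plunger of the coin cell feeder all the way in and let it spring back, so that a single cell comes out onto the plate, then push that cell sideways over the plate until it drops flat into the pocket of the black test nest. Only touch and push: the cell must not be lifted, the other cells stay in the magazine, the rejected cell stays in the red nest, and the tools and the phone lying round about stay where they are.

Things in the scene. Friction and masses are not known exactly. Their poses are not given: they have to be found in the camera images.
- feeder: Coin cell feeder fixed to the bench: aluminium plate 86 mm (x) by 64 mm (y, -28 to +36 mm), top 10 mm above the bench, with the magazine behind it (-y). Origin: on the bench below the delivery point. Cells come out towards +y; z up; yaw varies. The plate is flat and open from the delivery point to both nests; a black lip 4 mm high, inner face at y = +32 mm, ends it.
- delivery (a point): Delivery point on the plate's top face: a cell pressed out slowly stops with its centre within about 4 mm of it, its rear edge then 14 mm clear of the magazine.
- magazine (a point): Point on the plate's top face on the magazine's axis (feeder y = -43 mm). The clear tube, outer diameter 33 mm, reaches 50 mm above the bench; two black cheeks beside its foot (outer width 52 mm, y -60 to -26 mm) reach 26 mm, and an aluminium bridge at their rear (y -67 to -60 mm), through which the slide bar runs, 34 mm.
- plunger (a joint): Spring plunger of the feeder, m: 0 = home (out), 0.045 = fully in, at its stop. Slides level along feeder +y. The spring takes about 1.7 N at first, 4 N at the end, a little more when pressed fast; let go, it returns by itself within a second. A full stroke pushes the lowest cell out onto the plate; the next drops down once the plunger is home.
- plunger_face (a point): Centre of the outer face of the plunger's red palm knob (diameter 31 mm, 9 mm thick, axis level, 21 mm above the bench). It is 129.5 mm from the feeder's origin towards feeder -y when home and moves with the plunger. Press it towards feeder +y. The bench behind it is free but for a flat blue mat 3 mm thick.
- cell_1: The lowest of four steel coin cells in the magazine, the one to be fed out: disc of diameter 24.5 mm, 7.7 mm thick, 11 g, lying flat. Origin: centre of its underside, 10 mm above the bench on the plate.
- test_nest: Test nest: black block 56 mm (x) by 64 mm (y, -28 to +36 mm) against the +x or -x side of the feeder plate (varies), top 0.3 mm below the plate's. Two flush test sockets, red and blue, at its +y edge. Origin: on the bench below its pocket's centre, 71.2 mm from the feeder's origin; axes as the feeder's.
- test_nest_floor (a point): Centre of the floor of the test nest's round blind pocket (diameter 28.5 mm, 1 mm chamfer, 3 mm deep, brass contact on the floor), 6.7 mm above the bench. A cell slid over the pocket drops in and then stands 4.7 mm proud of the block.
- reject_nest: Reject nest: red block of the same size and pocket on the other side of the plate, already holding a rejected cell. Origin: on the bench below its pocket's centre.
- cell_reject: Rejected coin cell lying in the red nest's pocket, same size as the others. Stays there.
- cell_2: Coin cell second from the bottom in the magazine, same size as cell_1. Stays in the magazine.
- cell_3: Coin cell third from the bottom in the magazine, same size as cell_1. Stays in the magazine.
- cell_4: Coin cell fourth from the bottom in the magazine, same size as cell_1. Stays in the magazine.
- phone_open: opened black phone, 156 x 74 x 8 mm, lying at the left of the work; a bystander.
- driver_red: red precision screwdriver, 146 mm long, lying in front; a bystander.
- tweezers_straight: grey straight tweezers, 120 mm long, lying in front; a bystander.
- spudger_nylon: thin nylon prying stick, 150 mm long, lying at the front left; a bystander.
- flux_syringe: small syringe, 135 mm long, lying at the right; a bystander.
- solder_spool: blue spool of solder, diameter 55, height 30 mm, at the right; a bystander.
- loupe: black eye loupe, diameter 38, height 34 mm, standing at the left; a bystander.

How it is judged:
On the way, in this order (a step that is already met when the one before it is completed fails the run):
1. the plunger has been pressed fully in (value of joint plunger above 0.041 m).
2. plunger home again, one cell flat on the plate, clear of the magazine (value of joint plunger below 0.004 m and y of cell_1 in the frame of feeder above -0.012 m and horizontal distance between cell_1 and feeder below 0.036 m and height (world z) of cell_1 above 0.009 m and angle between cell_1's own z axis and vertical below 0.1 rad), for 0.1 s.
At the end, for the whole second after the job is handed in: Fed cell flat and at rest on the floor of the test nest's pocket (underside within 1 mm of it, centre within 3.5 mm, tilt under 0.06 rad), plunger home within 4 mm, the other three cells within 6 mm of the magazine axis, rejected cell still in the red nest's pocket (3.5 mm) (horizontal distance between cell_1 and test_nest_floor below 0.0035 m and z of cell_1 in the frame of test_nest_floor below 0.001 m and angle between cell_1's own z axis and vertical below 0.06 rad and linear speed of cell_1 below 0.01 m/s and value of joint plunger below 0.004 m and horizontal distance between each of cell_2, cell_3, cell_4 and magazine below 0.006 m and horizontal distance between cell_reject and reject_nest below 0.0035 m); the robot touches nothing.
It fails at once if the fed cell is lifted more than 6 mm off the plate (height (world z) of cell_1 above 0.016 m).
It fails at once if a second cell leaves the magazine (horizontal distance between any of cell_2, cell_3, cell_4 and magazine above 0.014 m).
It fails at once if the rejected cell is pushed out of its nest or lifted (horizontal distance between cell_reject and reject_nest above 0.006 m or height (world z) of cell_reject above 0.0125 m).
It fails at once if a tool or phone lying round the work is moved more than 2 cm (distance of any of phone_open, driver_red, tweezers_straight, spudger_nylon, flux_syringe, solder_spool, loupe from where it was at the start of the episode above 0.02 m).
It also fails if it takes over 51 s, if anything falls off the work surface, if the arm or the gripper's body presses on something with over 40 N, if the wrist force passes 120 N, or if a joint passes its speed limit or range.

### The arm

A 6-joint arm with a two-finger parallel gripper is mounted at the origin on a cart in front of the work surface, level with it; the furniture and walls round the work are solid. World frame = base frame: x ahead of the robot, y to its left, z up, the work surface at z = 0. Lengths are in m, angles in rad, forces in N, time in s.
With the tool pointing down it reaches from about 0.375 to 0.9 m from the base axis. Payload 3.1 kg.
Tool frame: the origin (TCP) lies between the finger pads; the fingertips stand 8 mm ahead of it and the grasp point (between the pads) lies 11 mm behind it (env.nose_length is the distance from the TCP to the fingertips, in m); z points along the fingers, y is the line along which they close (so a half turn about z gives the same grasp; the last joint's range is limited). The gripper opens to 87 mm and grips with 3 to 60 N. Pads are 19 mm wide; open, the fingers measure 117 mm over their backs; the gripper's body (75 mm by 190 mm) begins 51 mm behind the grasp point.
Start: joints at [1.085, 0.527, 1.433, -0, 1.181, -0.178], TCP at [0.189, 0.596, 0.231] pointing down, gripper open.
Joint ranges: [-3.08, 3.08], [-0.75, 2.2], [0.22, 2.44], [-1.43, 4.57], [0, 2.65], [-2.85, 2.85]. Speed limits (rad/s): [2.79, 2.79, 3.14, 3.14, 3.14, 3.14].

### API

Orientations are given as a unit quaternion [w, x, y, z].
In Python, from cell import sense, vision, workorder, env gives the robot as it stands.
- The arm moves only by the tool step_arm, never from a script. Its arguments are lists of equal length, an entry for each row: "rot": the turn, a rotation vector about the tool's x, y, z in rad, a list of three; "slide": the shift along the tool's x, y, z in m, a list of three; "claw": the closure, from 0 (fully open) to 1 (shut). In form: {"rot": [[rx, ry, rz], ...], "slide": [[dx, dy, dz], ...], "claw": [claw, ...]}. A call has exactly 8 rows; each row is the pose to reach, as a shift and turn from the pose commanded when the call began, along the tool's axes at that moment; what a row does not reach only later rows make up. A row lasts 1/10 s, in which the tool goes at most 50 mm and 8.59 degrees, less where a joint would pass 70% of its speed; a pose out of reach is approached as far as the arm can. A call with a gripper value outside its range is refused whole. The fingers move at their own pace and stop on an object; "grip_force" is the grip in N (left out, the last holds). Time passes only in rows, so rows that repeat a pose let the fingers close, or fill a call up. It gives the time, the measured TCP pose, the force, the opening and the grip force at its end, in the units of the state.
- sense(): the state, without advancing time (a new reading comes with each control period).
- vision.read_camera(name): name is "side" or "top"; returns a dict with "color" (400x640x3 uint8, red, green, blue), "fx", "fy", "cx", "cy" (pixels), "D" ([k1, k2, p1, p2, k3] as OpenCV has them; the pictures are not rectified), "eye" and "attitude" of the camera in the world. Camera axes: x right, y up, looking along -z (the intrinsics and any distortion apply to the point x, -y, -z); pixel columns grow to the right and rows downward; lengths in m; the calibration is good to about 2 mm. A picture is of the moment at which its call begins. There is no depth.
- workorder.job_done(): hands the job in; it is judged then, once.
The state is a dict: "clock": time; "q": joint angles; "dq": joint speeds; "effort": joint torques, N m; "tcp_pos": TCP position; "tool_rot": TCP orientation; "wrist_force": force on the tool from outside, world axes, zero at the start; "moment": the same for the moment, N m; "opening": finger opening in m; "finger_force": force on a finger pad.
Only numpy, scipy, OpenCV 4.12 (cv2) and the standard library are available. Lean on these libraries where they do the work, as an engineer would, in place of code of your own. Each camera call takes 0.05 s, during which the arm holds its last target. There are 200 camera calls.

## Working session

There is one attempt and no reset: what is moved stays moved. The work goes in short steps, Python scripts to look and compute and a tool call to move; the robot and the scene stay as the last step left them, time stands still between calls to the robot, and variables do not carry over. Pictures are saved under pics/ and viewed, at most 10 in all, crops included, and the job is handed in when it is done.

Besides the shell and the picture viewer there is one more tool, called by a JSON object that holds its "fn" and its "kwargs", one argument or row to a line. step_arm: Moves the arm, as the interface text tells. Its arguments: {"type":"object","properties":{"rot":{"type":"array","items":{"type":"array","items":{"type":"number"}}},"slide":{"type":"array","items":{"type":"array","items":{"type":"number"}}},"claw":{"type":"array","items":{"type":"number"}},"grip_force":{"type":"number"}},"required":["rot","slide","claw"]}

```bash
mkdir -p pics; ls; cat > h.py <<'E'
import numpy as np, cv2
from scipy.spatial.transform import Rotation as R
from cell import sense, vision, workorder, env
def grab(name,fn=None):
    c=vision.read_camera(name)
    if fn: cv2.imwrite('pics/'+fn,c["color"][:,:,::-1])
    return c
def rot(q): return R.from_quat([q[1],q[2],q[3],q[0]]).as_matrix()
def ray(c,uv,z):
    K=np.array([[c["fx"],0,c["cx"]],[0,c["fy"],c["cy"]],[0,0,1.]])
    p=cv2.undistortPoints(np.array([[uv]],float),K,np.array(c["D"],float))[0,0]
    d=rot(c["attitude"])@np.array([p[0],-p[1],-1]); e=np.array(c["eye"])
    return e+d*(z-e[2])/d[2]
def proj(c,P):
    K=np.array([[c["fx"],0,c["cx"]],[0,c["fy"],c["cy"]],[0,0,1.]])
    A=rot(c["attitude"]); v=(np.atleast_2d(P)-np.array(c["eye"]))@A*np.array([1,-1,-1])
    return cv2.projectPoints(v,np.zeros(3),np.zeros(3),K,np.array(c["D"],float))[0][:,0]
E
python3 - <<'E'
from h import *
for n in("top","side"):
    c=grab(n,n+'0.png'); print(n,c["eye"],c["attitude"],c["fx"],c["D"])
s=sense(); print(s["tool_rot"],s["opening"],s["clock"],s["tcp_pos"],env.nose_length)
E
```

```text
pics
top [ 0.4002815  -0.00784922  1.37950076] [-0.69794733 -0.03472705  0.036096    0.71439529] 460.7296084036106 [0.01679468 0.         0.         0.         0.        ]
side [ 0.5245284  -1.05451276  0.47232052] [ 0.82757124  0.56131906 -0.00294867  0.00616958] 378.7159551505043 [0.02889705 0.         0.         0.         0.        ]
[-3.32667442e-04  1.53286285e-01  9.88181333e-01 -9.26346124e-04] 0.08696473039116648 0.1 [0.18900167 0.59505943 0.22965574] 0.008
```

View pics/top0.png

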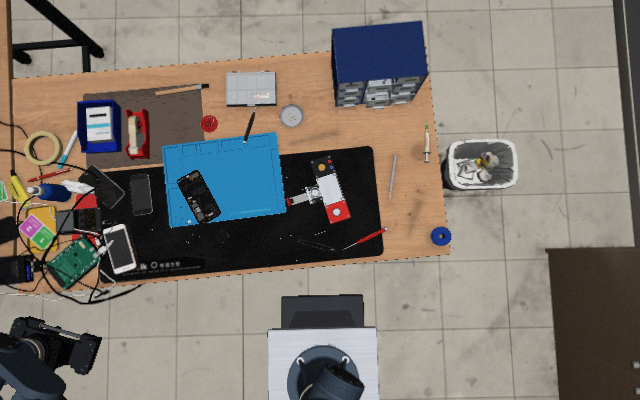

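View pics/side0.png

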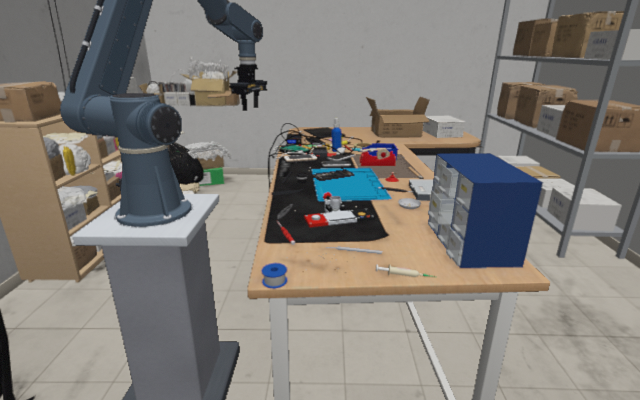

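Top view: the feeder is near (325,188), with the plunger knob at about (290,202). The black nest is above it at about (322,165) and the red nest below at about (337,211). I'll enlarge this area.

```bash
python3 - <<'E'
from h import *
a=cv2.imread('pics/top0.png')[145:230,275:365]; cv2.imwrite('pics/c0.png',cv2.resize(a,None,fx=7,fy=7,interpolation=cv2.INTER_CUBIC))
E
```

```text
(no output)
```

View pics/c0.png

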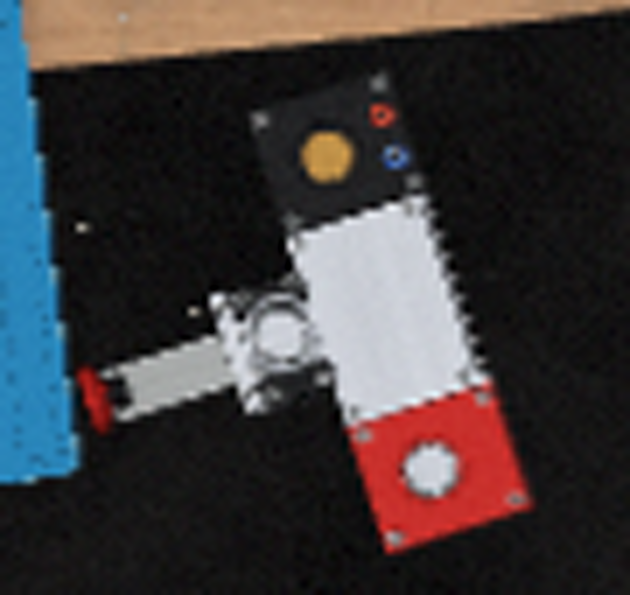

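```bash
cat >> h.py <<'E'
from scipy.optimize import least_squares
def w(p,xyz):
    xyz=np.atleast_2d(xyz).astype(float); c,s=np.cos(p[2]),np.sin(p[2])
    return np.c_[p[0]+c*xyz[:,0]-s*xyz[:,1],p[1]+s*xyz[:,0]+c*xyz[:,1],xyz[:,2]]
E
python3 - <<'E'
from h import *
c=grab("top")
px=np.array([(327,157),(431,470),(252,118),(385,72),(532,507),(388,552),(296,230),(283,333),(97,401)],float)
px=(px+.5)/7-.5+[275,145]
m=np.array([(-71.2,0,7.5),(71.2,0,14.4),(-99,-28,9.7),(-99,36,9.7),(99,36,9.7),(99,-28,9.7),(-43,-28,10),(0,-43,45),(0,-125,25)])/1000
r=least_squares(lambda p:(proj(c,w(p,m))-px).ravel(),[.47,0,-1.8],loss='soft_l1')
print(r.x,np.degrees(r.x[2]),r.fun.reshape(-1,2).round(2))
p=r.x
for n,q in dict(deliv=(0,0,.01),face=(0,-.1295,.021),test=(-.0712,0,.0067),rej=(.0712,0,.01)).items(): print(n,w(p,q).round(4))
cs=grab("side"); print(proj(cs,w(p,m)).round(1), proj(cs,w(p,[(0,0,.01)])))
a=cs["color"][185:240,290:385,::-1]; cv2.imwrite('pics/s1.png',cv2.resize(a,None,fx=8,fy=8,interpolation=cv2.INTER_CUBIC))
E
```

```text
[ 0.5564867  -0.03105744 -2.85412493] -163.52931255337816 [[ 0.32 -0.07]
 [ 0.13  0.02]
 [-0.64 -0.5 ]
 [ 0.59 -0.33]
 [ 0.05  0.03]
 [ 0.14  0.19]
 [-1.27  1.05]
 [ 0.    0.18]
 [ 0.2  -0.36]]
deliv [[ 0.5565 -0.0311  0.01  ]]
face [[0.5198 0.0931 0.021 ]]
test [[ 0.6248 -0.0109  0.0067]]
rej [[ 0.4882 -0.0512  0.01  ]]
[[360.  213.4]
 [314.2 216.2]
 [365.2 208.2]
 [373.2 216.6]
 [307.8 223.9]
 [302.7 214.9]
 [348.1 209.9]
 [333.4 198.9]
 [325.9 195.4]] [[337.47040683 215.06172162]]
```

View pics/s1.png

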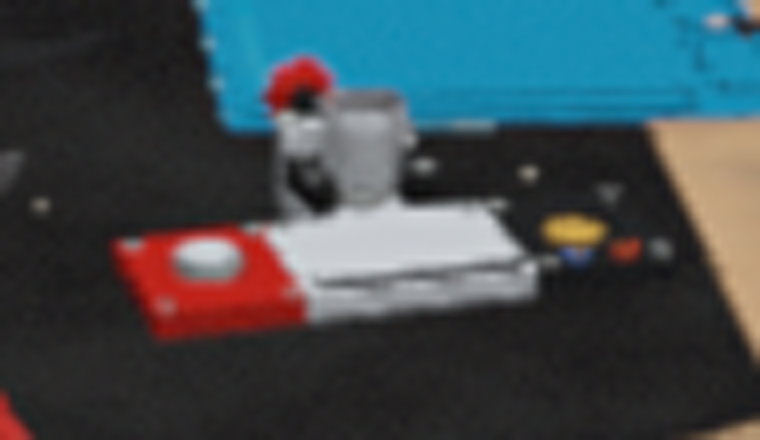

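The two views agree to about 1.5 px. I shift x by about +1.5 mm to split the difference. Next I plan the approach behind the knob, with tool y along the feeder's y.

```bash
cat >> h.py <<'E'
P=np.array([.558,-.0311,-2.8541])
def goal(f,tipz,yaw_ty=None):
    """feeder xy (m) and fingertip height -> slide and rot in current tool axes; tool y along feeder -y"""
    s=sense(); T=rot(s["tool_rot"])
    t=w(P,[f[0],f[1],tipz+.008])[0]
    fx=np.array([np.cos(P[2]),np.sin(P[2]),0]); fy=np.array([-fx[1],fx[0],0])
    G=np.c_[fx,-fy,[0,0,-1]]
    print('clock',s["clock"],'slide',(T.T@(t-np.array(s["tcp_pos"]))).round(4),'rot',R.from_matrix(T.T@G).as_rotvec().round(4))
def where():
    s=sense(); q=np.array(s["tcp_pos"])-[P[0],P[1],0]; c,n=np.cos(P[2]),np.sin(P[2])
    print('feeder xy',(c*q[0]+n*q[1]).round(4),(-n*q[0]+c*q[1]).round(4),'tip',(q[2]-.008).round(4),'F',np.round(s["wrist_force"],2),'q',np.round(s["q"],2),'op',s["opening"],'t',s["clock"])
E
python3 -c "
from h import *
goal((0,-.165),.07);goal((0,-.165),.013)"
```

```text
clock 0.2 slide [-0.4488 -0.3483  0.1523] rot [-0.0012 -0.0006 -0.5953]
clock 0.2 slide [-0.4488 -0.3483  0.2093] rot [-0.0012 -0.0006 -0.5953]
```

{"fn": "step_arm", "kwargs": {
  "rot": [
    [0,0,-0.07],
    [0,0,-0.14],
    [0,0,-0.21],
    [0,0,-0.28],
    [0,0,-0.35],
    [0,0,-0.42],
    [0,0,-0.5],
    [0,0,-0.595]
  ],
  "slide": [
    [-0.036,-0.028,0.01],
    [-0.072,-0.056,0.02],
    [-0.108,-0.084,0.03],
    [-0.144,-0.112,0.04],
    [-0.18,-0.14,0.05],
    [-0.216,-0.168,0.06],
    [-0.252,-0.196,0.07],
    [-0.288,-0.224,0.08]
  ],
  "claw": [1,1,1,1,1,1,1,1],
  "grip_force": 20
}}

```text
clock: 1.0
tcp_pos: [0.3968, 0.2934, 0.1503]
tool_rot: [0.0, -0.145, 0.989, 0.0]
wrist_force: [0.9, 0.5, 0.7]
opening: 0.0311
finger_force: 0.0
```

```bash
python3 -c "
from h import *
where();goal((0,-.165),.05);goal((0,-.165),.013)"
```

```text
feeder xy 0.0626 -0.3569 tip 0.1423 F [0.92 0.51 0.69] q [ 0.41  0.48  1.84  0.    0.83 -1.45] op 0.03113685116303446 t 1.0
clock 1.0 slide [-0.0618 -0.1921  0.0923] rot [0.0001 0.0005 0.0036]
clock 1.0 slide [-0.0618 -0.1921  0.1293] rot [0.0001 0.0005 0.0036]
```

{"fn": "step_arm", "kwargs": {
  "rot": [
    [0,0,0.0036],
    [0,0,0.0036],
    [0,0,0.0036],
    [0,0,0.0036],
    [0,0,0.0036],
    [0,0,0.0036],
    [0,0,0.0036],
    [0,0,0.0036]
  ],
  "slide": [
    [-0.012,-0.038,0.02],
    [-0.024,-0.076,0.04],
    [-0.037,-0.115,0.06],
    [-0.05,-0.154,0.08],
    [-0.0618,-0.192,0.095],
    [-0.0618,-0.192,0.115],
    [-0.0618,-0.192,0.129],
    [-0.0618,-0.192,0.129]
  ],
  "claw": [1,1,1,1,1,1,1,1]
}}

```text
clock: 1.8
tcp_pos: [0.5076, 0.1283, 0.0198]
tool_rot: [-0.002, -0.141, 0.99, 0.0]
wrist_force: [0.4, -0.2, 0.5]
opening: 0.0004
finger_force: 0.0
```

```bash
python3 - <<'E'
from h import *
where();goal((0,-.15),.013)
a=grab("top")["color"][135:220,255:345,::-1]; b=grab("side")["color"][165:240,290:370,::-1]
a=cv2.resize(a,(424,400),interpolation=3); b=cv2.resize(b,(376,400),interpolation=3)
cv2.imwrite('pics/m1.png',np.hstack([a,b]))
E
```

```text
feeder xy 0.0031 -0.1671 tip 0.0118 F [ 0.39 -0.19  0.46] q [ 0.03  0.74  1.83  0.    0.58 -1.82] op 0.00044072723672568075 t 1.8
clock 1.8 slide [-0.0032 -0.0171 -0.0013] rot [ 0.0013 -0.0047 -0.004 ]
```

View pics/m1.png

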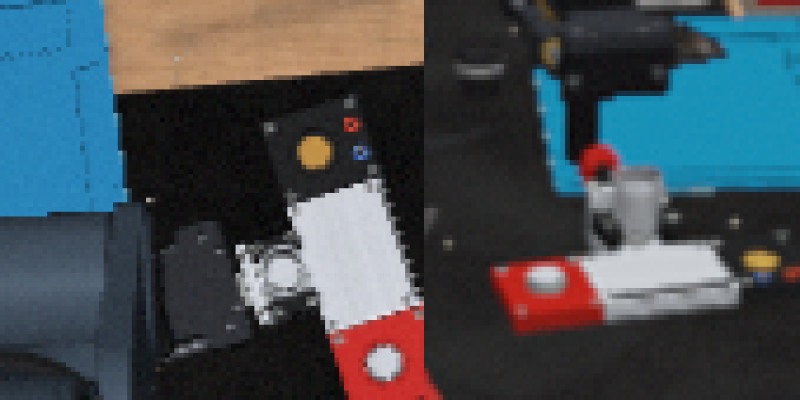

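The top crop shows the gripper behind the knob. In the side crop the fingers (≈580,120) sit where expected relative to the knob (599,160). I'll start the press.

{"fn": "step_arm", "kwargs": {
  "rot": [
    [0,0,0],
    [0,0,0],
    [0,0,0],
    [0,0,0],
    [0,0,0],
    [0,0,0],
    [0,0,0],
    [0,0,0]
  ],
  "slide": [
    [-0.001,-0.009,0],
    [-0.001,-0.018,0],
    [-0.001,-0.022,0],
    [-0.001,-0.026,0],
    [-0.001,-0.029,0],
    [-0.001,-0.032,0],
    [-0.001,-0.034,0],
    [-0.001,-0.034,0]
  ],
  "claw": [1,1,1,1,1,1,1,1]
}}

```text
clock: 2.7
tcp_pos: [0.5202, 0.0959, 0.0216]
tool_rot: [0.0, -0.141, 0.99, -0.0]
wrist_force: [0.0, 1.8, 1.1]
opening: 0.0006
finger_force: 1.0
```

```bash
python3 -c "
from h import *
where();goal((0,-.0995),.013)"
```

```text
feeder xy 0.0003 -0.1325 tip 0.0136 F [0.   1.82 1.12] q [-0.03  0.74  1.82  0.    0.58 -1.88] op 0.0006183876912530478 t 2.7
clock 2.7 slide [-0.0004 -0.033   0.0006] rot [-0.      0.0003 -0.0039]
```

{"fn": "step_arm", "kwargs": {
  "rot": [
    [0,0,0],
    [0,0,0],
    [0,0,0],
    [0,0,0],
    [0,0,0],
    [0,0,0],
    [0,0,0],
    [0,0,0]
  ],
  "slide": [
    [0,-0.003,0],
    [0,-0.006,0],
    [0,-0.009,0],
    [0,-0.012,0],
    [0,-0.015,0],
    [0,-0.018,0],
    [0,-0.021,0],
    [0,-0.024,0]
  ],
  "claw": [1,1,1,1,1,1,1,1]
}}

```text
clock: 3.5
tcp_pos: [0.527, 0.0727, 0.0216]
tool_rot: [0.0, -0.141, 0.99, 0.0]
wrist_force: [0.4, 5.3, 1.8]
opening: 0.0006
finger_force: 2.2
```

```bash
python3 -c "
from h import *
where()"
```

```text
feeder xy 0.0004 -0.1083 tip 0.0136 F [0.44 5.29 1.8 ] q [-0.07  0.74  1.81  0.    0.59 -1.93] op 0.0005669125626659669 t 3.5
```

{"fn": "step_arm", "kwargs": {
  "rot": [
    [0,0,0],
    [0,0,0],
    [0,0,0],
    [0,0,0],
    [0,0,0],
    [0,0,0],
    [0,0,0],
    [0,0,0]
  ],
  "slide": [
    [0,-0.0015,0],
    [0,-0.003,0],
    [0,-0.0045,0],
    [0,-0.006,0],
    [0,-0.007,0],
    [0,-0.008,0],
    [0,-0.008,0],
    [0,-0.008,0]
  ],
  "claw": [1,1,1,1,1,1,1,1]
}}

```text
clock: 4.3
tcp_pos: [0.529, 0.0651, 0.0214]
tool_rot: [-0.0, -0.141, 0.99, -0.0]
wrist_force: [1.0, 3.6, 1.2]
opening: 0.0007
finger_force: 1.8
```

```bash
python3 -c "
from h import *
where()"
```

```text
feeder xy 0.0006 -0.1005 tip 0.0134 F [1.03 3.56 1.24] q [-0.09  0.74  1.81 -0.    0.59 -1.94] op 0.0007019520238312196 t 4.3
```

{"fn": "step_arm", "kwargs": {
  "rot": [
    [0,0,0],
    [0,0,0],
    [0,0,0],
    [0,0,0],
    [0,0,0],
    [0,0,0],
    [0,0,0],
    [0,0,0]
  ],
  "slide": [
    [0,-0.001,0],
    [0,-0.002,0],
    [0,-0.003,0],
    [0,-0.0035,0],
    [0,-0.004,0],
    [0,-0.004,0],
    [0,-0.004,0],
    [0,-0.004,0]
  ],
  "claw": [1,1,1,1,1,1,1,1]
}}

```text
clock: 5.1
tcp_pos: [0.53, 0.0614, 0.0215]
tool_rot: [-0.0, -0.141, 0.99, 0.0]
wrist_force: [0.7, 5.5, 2.1]
opening: 0.0006
finger_force: 2.2
```

```bash
python3 -c "
from h import *
where()"
```

```text
feeder xy 0.0006 -0.0966 tip 0.0135 F [0.66 5.52 2.09] q [-0.09  0.74  1.81  0.    0.59 -1.95] op 0.0006226331815747393 t 5.1
```

{"fn": "step_arm", "kwargs": {
  "rot": [
    [0,0,0],
    [0,0,0],
    [0,0,0],
    [0,0,0],
    [0,0,0],
    [0,0,0],
    [0,0,0],
    [0,0,0]
  ],
  "slide": [
    [0,-0.001,0],
    [0,-0.0015,0],
    [0,-0.002,0],
    [0,-0.0025,0],
    [0,-0.003,0],
    [0,-0.003,0],
    [0,-0.003,0],
    [0,-0.003,0]
  ],
  "claw": [1,1,1,1,1,1,1,1]
}}

```text
clock: 5.9
tcp_pos: [0.5308, 0.0589, 0.0215]
tool_rot: [-0.0, -0.141, 0.99, 0.0]
wrist_force: [1.2, 6.8, 1.1]
opening: 0.0006
finger_force: 2.9
```

```bash
python3 - <<'E'
from h import *
where()
a=grab("top")["color"][135:220,255:345,::-1]; b=grab("side")["color"][165:240,290:370,::-1]
a=cv2.resize(a,(424,400),interpolation=3); b=cv2.resize(b,(376,400),interpolation=3)
cv2.imwrite('pics/m2.png',np.hstack([a,b]))
E
```

```text
feeder xy 0.0006 -0.094 tip 0.0135 F [1.24 6.75 1.1 ] q [-0.1   0.74  1.8   0.    0.59 -1.95] op 0.0005578491982767791 t 5.9
```

View pics/m2.png

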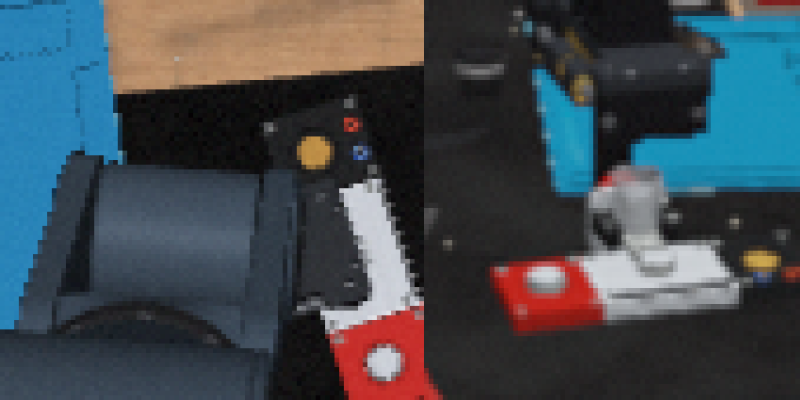

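The side crop shows the cell out on the plate at (657,258), close to the delivery point. I'll press a little further to be sure of the stop.

{"fn": "step_arm", "kwargs": {
  "rot": [
    [0,0,0],
    [0,0,0],
    [0,0,0],
    [0,0,0],
    [0,0,0],
    [0,0,0],
    [0,0,0],
    [0,0,0]
  ],
  "slide": [
    [0,-0.001,0],
    [0,-0.002,0],
    [0,-0.003,0],
    [0,-0.004,0],
    [0,-0.004,0],
    [0,-0.004,0],
    [0,-0.004,0],
    [0,-0.004,0]
  ],
  "claw": [1,1,1,1,1,1,1,1]
}}

```text
clock: 6.8
tcp_pos: [0.5308, 0.0585, 0.0215]
tool_rot: [-0.001, -0.14, 0.99, 0.003]
wrist_force: [1.0, 20.9, 3.9]
opening: 0.0005
finger_force: 9.8
```

```bash
python3 -c "
from h import *
where()"
```

```text
feeder xy 0.0007 -0.0937 tip 0.0135 F [ 1.01 20.92  3.89] q [-0.1   0.74  1.8   0.01  0.6  -1.96] op 0.00045160136230493566 t 6.8
```

Stop reached (21 N, no further motion). Now I retreat and lift.

{"fn": "step_arm", "kwargs": {
  "rot": [
    [0,0,0],
    [0,0,0],
    [0,0,0],
    [0,0,0],
    [0,0,0],
    [0,0,0],
    [0,0,0],
    [0,0,0]
  ],
  "slide": [
    [0,0.008,0],
    [0,0.018,0],
    [0,0.03,0],
    [0,0.042,0],
    [0,0.055,0],
    [0,0.068,0],
    [0,0.078,0],
    [0,0.078,-0.02]
  ],
  "claw": [1,1,1,1,1,1,1,1]
}}

```text
clock: 7.6
tcp_pos: [0.5076, 0.1309, 0.0399]
tool_rot: [-0.003, -0.142, 0.99, 0.0]
wrist_force: [-0.5, 0.1, 0.6]
opening: 0.0005
finger_force: 0.0
```

```bash
python3 -c "
from h import *
where();goal((.1,-.12),.085);goal((.04,0),.085);goal((.04,0),.0125)"
```

```text
feeder xy 0.0024 -0.1697 tip 0.0319 F [-0.53  0.05  0.58] q [ 0.04  0.7   1.82  0.    0.62 -1.82] op 0.0004626875944545889 t 7.6
clock 7.6 slide [ 0.0978 -0.0498 -0.0526] rot [ 0.0015 -0.0057 -0.0021]
clock 7.6 slide [ 0.0375 -0.1697 -0.0531] rot [ 0.0015 -0.0057 -0.0021]
clock 7.6 slide [ 0.0371 -0.1698  0.0194] rot [ 0.0015 -0.0057 -0.0021]
```

```bash
python3 - <<'E'
from h import *
ct=grab("top"); cs=grab("side"); 
a=ct["color"][150:220,280:355,::-1]; b=cs["color"][180:235,300:370,::-1]
a=cv2.resize(a,(400,373),interpolation=3); b=cv2.resize(b,(400,314),interpolation=3); b=cv2.copyMakeBorder(b,0,59,0,0,0)
cv2.imwrite('pics/m3.png',np.hstack([a,b]))
q=w(P,[(0,0,.0177),(-.0712,0,.0067)]); print(((proj(ct,q)+.5-[280,150])*400/75).round(), ((proj(cs,q)+.5-[300,180])*400/70+[400,0]).round())
E
```

```text
[[264. 208.]
 [225.  91.]] [[620. 190.]
 [748. 195.]]
```

View pics/m3.png

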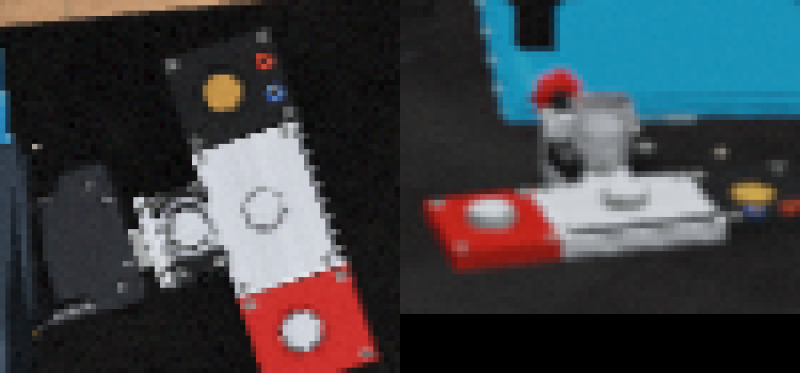

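The top crop shows one cell at (264,209), against (264,208) predicted for the delivery point, and the plunger home. I'll cross over the magazine at height with the fingers opened about 14 mm, to make a two-point cradle.

{"fn": "step_arm", "kwargs": {
  "rot": [
    [0,-0.005,-0.002],
    [0,-0.005,-0.002],
    [0,-0.005,-0.002],
    [0,-0.005,-0.002],
    [0,-0.005,-0.002],
    [0,-0.005,-0.002],
    [0,-0.005,-0.002],
    [0,-0.005,-0.002]
  ],
  "slide": [
    [0,0,-0.03],
    [0,0,-0.053],
    [0.01,-0.035,-0.053],
    [0.02,-0.07,-0.053],
    [0.03,-0.11,-0.053],
    [0.0375,-0.145,-0.053],
    [0.0375,-0.17,-0.053],
    [0.0375,-0.17,-0.053]
  ],
  "claw": [0.84,0.84,0.84,0.84,0.84,0.84,0.84,0.84]
}}

```text
clock: 8.5
tcp_pos: [0.5237, -0.0476, 0.0944]
tool_rot: [0.004, -0.14, 0.99, -0.001]
wrist_force: [0.0, 0.4, -0.6]
opening: 0.0139
finger_force: 0.0
```

```bash
python3 -c "
from h import *
where();goal((.036,-.0005),.03);goal((.036,-.0005),.0125)"
```

```text
feeder xy 0.0376 0.0061 tip 0.0864 F [ 0.05  0.44 -0.61] q [-0.3   0.6   1.8   0.    0.73 -2.16] op 0.01387286753721835 t 8.5
clock 8.5 slide [-0.0012  0.0067  0.0564] rot [-0.0023  0.0074 -0.0063]
clock 8.5 slide [-0.001   0.0068  0.0739] rot [-0.0023  0.0074 -0.0063]
```

{"fn": "step_arm", "kwargs": {
  "rot": [
    [0,0,0],
    [0,0,0],
    [0,0,0],
    [0,0,0],
    [0,0,0],
    [0,0,0],
    [0,0,0],
    [0,0,0]
  ],
  "slide": [
    [0,0,0],
    [0,0,0.02],
    [0,0,0.04],
    [0,0,0.055],
    [0,0,0.063],
    [0,0,0.067],
    [0,0,0.068],
    [0,0,0.068]
  ],
  "claw": [0.84,0.84,0.84,0.84,0.84,0.84,0.84,0.84]
}}

```text
clock: 9.3
tcp_pos: [0.5224, -0.0438, 0.0269]
tool_rot: [0.003, -0.143, 0.99, 0.0]
wrist_force: [-0.7, -0.4, 0.7]
opening: 0.014
finger_force: 0.0
```

```bash
python3 -c "
from h import *
where();goal((.036,-.0005),.0125);goal((-.0712+.0095+.0101,-.0005),.0125)"
```

```text
feeder xy 0.0377 0.0021 tip 0.0189 F [-0.71 -0.37  0.65] q [-0.3   0.73  1.83  0.01  0.58 -2.16] op 0.013967173963327388 t 9.3
clock 9.3 slide [-0.0017  0.0026  0.0064] rot [-0.0004  0.0056 -0.0014]
clock 9.3 slide [-0.0893  0.0027  0.0069] rot [-0.0004  0.0056 -0.0014]
```

{"fn": "step_arm", "kwargs": {
  "rot": [
    [0,0.005,-0.001],
    [0,0.005,-0.001],
    [0,0.005,-0.001],
    [0,0.005,-0.001],
    [0,0.005,-0.001],
    [0,0.005,-0.001],
    [0,0.005,-0.001],
    [0,0.005,-0.001]
  ],
  "slide": [
    [0,0.0026,0.003],
    [0,0.0026,0.0055],
    [0,0.0026,0.0064],
    [-0.004,0.0026,0.0064],
    [-0.008,0.0026,0.0064],
    [-0.012,0.0026,0.0064],
    [-0.014,0.0026,0.0064],
    [-0.014,0.0026,0.0064]
  ],
  "claw": [0.84,0.84,0.84,0.84,0.84,0.84,0.84,0.84]
}}

```text
clock: 10.1
tcp_pos: [0.5355, -0.0376, 0.0203]
tool_rot: [0.0, -0.143, 0.99, -0.0]
wrist_force: [0.4, -0.4, -0.2]
opening: 0.0143
finger_force: 0.0
```

```bash
python3 -c "
from h import *
where();goal((-.0712+.0095+.0101,-.0005),.0125)"
```

```text
feeder xy 0.0235 -0.0001 tip 0.0123 F [ 0.38 -0.37 -0.22] q [-0.28  0.75  1.8  -0.    0.6  -2.14] op 0.014255668665734753 t 10.1
clock 10.1 slide [-0.0751  0.0004 -0.0002] rot [-0.0004  0.0006 -0.0006]
```

{"fn": "step_arm", "kwargs": {
  "rot": [
    [0,0,0],
    [0,0,0],
    [0,0,0],
    [0,0,0],
    [0,0,0],
    [0,0,0],
    [0,0,0],
    [0,0,0]
  ],
  "slide": [
    [-0.003,0,0],
    [-0.006,0,0],
    [-0.009,0,0],
    [-0.012,0,0],
    [-0.016,0,0],
    [-0.02,0,0],
    [-0.024,0,0],
    [-0.028,0,0]
  ],
  "claw": [0.84,0.84,0.84,0.84,0.84,0.84,0.84,0.84]
}}

```text
clock: 10.9
tcp_pos: [0.5621, -0.0297, 0.0202]
tool_rot: [0.0, -0.143, 0.99, -0.0]
wrist_force: [0.3, -0.1, -0.3]
opening: 0.0139
finger_force: 0.0
```

{"fn": "step_arm", "kwargs": {
  "rot": [
    [0,0,0],
    [0,0,0],
    [0,0,0],
    [0,0,0],
    [0,0,0],
    [0,0,0],
    [0,0,0],
    [0,0,0]
  ],
  "slide": [
    [-0.004,0,0],
    [-0.008,0,0],
    [-0.012,0,0],
    [-0.016,0,0],
    [-0.02,0,0],
    [-0.024,0,0],
    [-0.026,0,0],
    [-0.026,0,0]
  ],
  "claw": [0.84,0.84,0.84,0.84,0.84,0.84,0.84,0.84]
}}

```text
clock: 11.7
tcp_pos: [0.5871, -0.0223, 0.0202]
tool_rot: [0.0, -0.143, 0.99, -0.0]
wrist_force: [0.6, -0.1, 0.2]
opening: 0.0139
finger_force: 0.0
```

```bash
python3 - <<'E'
from h import *
where();goal((-.0712+.0095+.0101,-.0005),.0125)
cs=grab("side"); b=cs["color"][180:235,310:390,::-1]
cv2.imwrite('pics/m4.png',cv2.resize(b,None,fx=8,fy=8,interpolation=3))
E
```

```text
feeder xy -0.0304 -0.0002 tip 0.0122 F [ 0.6  -0.07  0.17] q [-0.23  0.78  1.67  0.    0.69 -2.09] op 0.013899711737197725 t 11.7
clock 11.7 slide [-0.0212  0.0003 -0.0003] rot [-0.0002  0.0004 -0.0008]
```

View pics/m4.png

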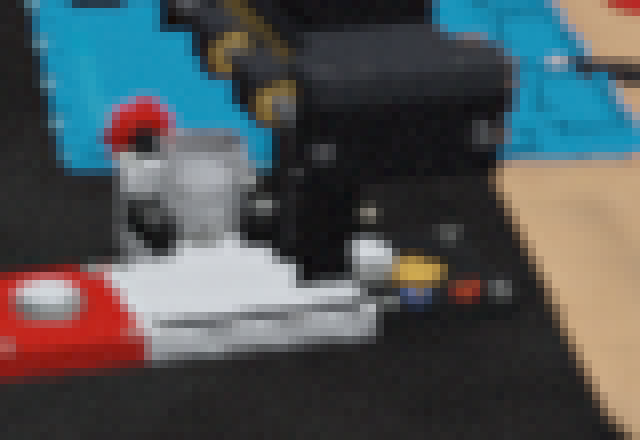

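The side crop shows the cell (≈370,258) just ahead of the fingers and starting over the gold pocket (≈418,270). I'll push the remaining 20 mm.

{"fn": "step_arm", "kwargs": {
  "rot": [
    [0,0,0],
    [0,0,0],
    [0,0,0],
    [0,0,0],
    [0,0,0],
    [0,0,0],
    [0,0,0],
    [0,0,0]
  ],
  "slide": [
    [-0.004,0,0],
    [-0.008,0,0],
    [-0.012,0,0],
    [-0.014,0,0],
    [-0.016,0,0],
    [-0.018,0,0],
    [-0.0195,0,0],
    [-0.0195,0,0]
  ],
  "claw": [0.84,0.84,0.84,0.84,0.84,0.84,0.84,0.84]
}}

```text
clock: 12.55
tcp_pos: [0.6056, -0.0168, 0.0202]
tool_rot: [0.0, -0.143, 0.99, -0.0]
wrist_force: [0.3, 0.0, -0.1]
opening: 0.0141
finger_force: 0.0
```

```bash
python3 -c "
from h import *
where()"
```

```text
feeder xy -0.0497 -0.0002 tip 0.0122 F [ 0.27  0.   -0.11] q [-0.21  0.8   1.62  0.    0.73 -2.07] op 0.014102764134349735 t 12.55
```

{"fn": "step_arm", "kwargs": {
  "rot": [
    [0,0,0],
    [0,0,0],
    [0,0,0],
    [0,0,0],
    [0,0,0],
    [0,0,0],
    [0,0,0],
    [0,0,0]
  ],
  "slide": [
    [-0.0005,0,0],
    [-0.001,0,0],
    [-0.0015,0,0],
    [-0.002,0,0],
    [-0.0025,0,0],
    [-0.003,0,0],
    [-0.003,0,0],
    [-0.003,0,0]
  ],
  "claw": [0.84,0.84,0.84,0.84,0.84,0.84,0.84,0.84]
}}

```text
clock: 13.35
tcp_pos: [0.6083, -0.016, 0.0202]
tool_rot: [0.0, -0.143, 0.99, -0.0]
wrist_force: [-0.2, 0.0, -0.4]
opening: 0.0141
finger_force: 0.0
```

```bash
python3 -c "
from h import *
where()"
```

```text
feeder xy -0.0525 -0.0002 tip 0.0122 F [-0.18  0.   -0.37] q [-0.21  0.8   1.61 -0.    0.73 -2.07] op 0.014138328395997286 t 13.35
```

{"fn": "step_arm", "kwargs": {
  "rot": [
    [0,0,0],
    [0,0,0],
    [0,0,0],
    [0,0,0],
    [0,0,0],
    [0,0,0],
    [0,0,0],
    [0,0,0]
  ],
  "slide": [
    [0.01,0,0],
    [0.02,0,0],
    [0.02,0,-0.03],
    [0.02,0,-0.075],
    [0.02,0.04,-0.085],
    [0.02,0.085,-0.085],
    [0.02,0.125,-0.085],
    [0.02,0.15,-0.085]
  ],
  "claw": [0.84,0.84,0.84,0.84,0.84,0.84,0.84,0.84]
}}

```text
clock: 14.15
tcp_pos: [0.5439, 0.1241, 0.1053]
tool_rot: [-0.001, -0.143, 0.99, 0.0]
wrist_force: [-0.4, 0.1, -0.3]
opening: 0.0141
finger_force: 0.0
```

```bash
python3 - <<'E'
from h import *
where()
ct=grab("top"); cs=grab("side"); 
a=ct["color"][150:220,280:355,::-1]; b=cs["color"][180:235,310:380,::-1]
a=cv2.resize(a,(400,373),interpolation=3); b=cv2.resize(b,(400,314),interpolation=3); b=cv2.copyMakeBorder(b,0,59,0,0,0)
cv2.imwrite('pics/m5.png',np.hstack([a,b]))
E
```

```text
feeder xy -0.0305 -0.1528 tip 0.0973 F [-0.36  0.08 -0.27] q [ 0.02  0.62  1.71  0.    0.82 -1.84] op 0.014077491364500672 t 14.15
```

View pics/m5.png

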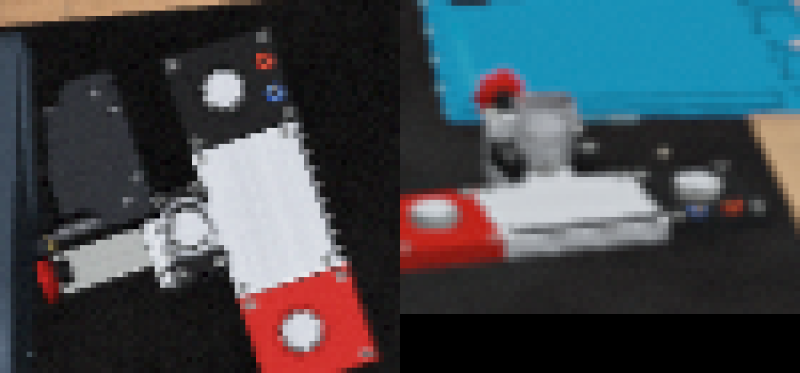

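The top crop shows the cell over the black pocket at (223,89), and the plunger home. I'll check its seating by comparing it with the reject cell, which should be 142.4 mm away at the same height.

```bash
python3 - <<'E'
from h import *
def cen(c,u,v,r):
    s=c["color"][v-r:v+r+1,u-r:u+r+1].astype(float).min(2); s=np.clip(s-90,0,80)
    n,l,st,_=cv2.connectedComponentsWithStats((s>0).astype(np.uint8)); k=l[r,r]; s=s*(l==k)
    yy,xx=np.mgrid[-r:r+1,-r:r+1]; return np.array([u+(s*xx).sum()/s.sum(),v+(s*yy).sum()/s.sum()]),(s/80).sum().round(1)
for n in("top","side"):
    c=grab(n)
    pts=[((322,167),7),((336,212),7)] if n=="top" else [((362,213),5),((316,217),5)]
    A,B=[cen(c,*u,r) for u,r in pts]
    print(n,A,B)
    for z in (.0144,.0177): 
        a=ray(c,A[0],z);b=ray(c,B[0],.0144); d=a-b
        print(z,np.linalg.norm(d[:2]),np.degrees(np.arctan2(d[1],d[0])),a)
E
```

```text
top (array([321.26814387, 166.23924213]), np.float64(38.9)) (array([336.10699588, 211.63184552]), np.float64(39.5))
0.0144 0.1431907376737853 16.590193086241342 [ 0.62576664 -0.0098909   0.0144    ]
0.0177 0.14266983960053894 16.65459568593631 [ 0.62522155 -0.00988597  0.0177    ]
side (array([361.66316842, 211.63718141]), np.float64(25.0)) (array([315.5819209 , 216.57862524]), np.float64(26.6))
0.0144 0.14270205307003334 16.333112555306002 [ 0.62932165 -0.01344859  0.0144    ]
0.0177 0.14004191870277166 13.473202920364407 [ 0.62856645 -0.02095101  0.0177    ]
```

The side view fits only a seated cell: at 14.4 mm height it lies 142.7 mm away at 16.3°, against 142.4 mm at 16.5° expected. Handing in.

```bash
python3 -c "
from h import *
print(workorder.job_done())"
```

```text
the job is handed in; nothing more can be done
None
```

The job is handed in: I pressed the plunger to its stop and it sprang back home, and the one fed cell was pushed into the test nest's pocket, where the camera check shows it seated; no verdict came back.

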